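# Put the pipette away upright by way of the sloping rest

## Task

Put the pipette that lies on the worktop back on its stand: lay it in the sloping rest and let go, take it again by its head end, raise it upright and hang it, tip down, in the empty middle slot, with its collar flat on the shelf behind the raised rim. Set it down gently, leave it hanging free, and leave the two hung pipettes, the timer and the wash bottle where they are.

Things in the scene. Friction and masses are not known exactly. Their poses are not given: they have to be found in the camera images.
- pipette: The pipette to put away, 241 mm long, 110 g, white, grey collar; starts lying on the worktop, finger hook up, axis level and 15 mm up. Origin: on its long axis, centre of the collar's lower face. x runs along the axis to the head, z to the finger hook's side. Handle: x = 0 to 110 mm, 32 mm wide in y, 30 mm deep in z (+-15); its first 9 mm are the collar, 36 mm wide in y.
- pipette_head (a point): Point on the axis at the head end of the handle, 90 mm from the collar's lower face: grip it here, across y, the second time. Plunger, 17 mm across, beyond the handle from x = 110 to 126 mm. The finger hook, 9 mm thick in y, stands out from the handle to z = 41 mm between x = 66 and 106 mm. Same axes as the pipette.
- pipette_tip (a point): The nozzle's tip on the axis, 115 mm from the collar's lower face (pipette x = -115 mm). From the collar to x = -60 mm the shaft is round, 16.4 mm across; from there it thins to 8 mm.
- cradle: Fixed sloping rest, open along its top. Origin: where the centre of the collar's lower face comes when the pipette lies in it, 100 mm above the worktop. x points up the slope to the head end, 40 degrees above level; y level across; z square to the slope, away from it. The pipette lies along these axes, hook up. The collar stops against x = 0; laid up to 10 mm higher, it may slide down to it.
- cradle_top (a point): Upper end (x = 67 mm, z = -15 mm) of the rest's 20 mm wide bar that carries the handle; both sides of the handle are free for fingers. The shaft lies in two U saddles, cradle x = -66 to -54 and -14 to 0 mm, 24 mm between their cheeks, which stand to z = 4 mm and flare above to z = 12 mm, 43 mm over all. Same axes as the cradle. Base 170 x 90 mm, on the worktop.
- stand_seat (a point): Where the collar's lower face must be centred: middle of the empty slot, on top of the fixed stand's shelf, 140 mm above the worktop. x from front (robot side) to back, y left, z up. Slot 22 mm wide in y, open at the front (x = -24 mm), closed at x = 11 mm. A rim along the front edge, x = -24 to -20 mm, is 5 mm higher. Hook to front or back, so that the pipette's y lies across the slot.
- stand: The fixed pipette stand; origin on the worktop, 140 mm below the seat, same axes. Base 290 mm wide, 10 mm high, from x = -55 to 70 mm; shelf 274 mm wide, 8 mm thick, with three slots 92 mm apart; nothing stands above the shelf but the hung pipettes.
- pipette_left: Bystander: a pipette of the same kind hanging loose in the left slot, 92 mm left of the seat. Origin: centre of its collar's lower face; z up along its axis; finger hook to the front (-x). Its head reaches 126 mm above the shelf.
- pipette_right: Bystander: the same in the right slot, 92 mm right of the seat.
- timer: Bystander: bench timer, 66 x 66 x 18 mm, loose; origin under its centre.
- wash_bottle: Bystander: wash bottle, 63 x 103 x 186 mm, loose; origin under its centre.

How it is judged:
On the way, in this order (a step that is already met when the one before it is completed fails the run):
1. the pipette lies in the sloping rest, collar within 20 mm of its stop, head end up, let go (distance between pipette and cradle below 0.02 m and angle between the x axis of pipette and the x axis of cradle, either way round below 0.14 rad and angle between pipette's own x axis and vertical below 1.2 rad and linear speed of pipette below 0.02 m/s and contact force between pipette and the fingers below 0.1 N), for 0.3 s.
2. it is held upright by its head end, clear of the rest (distance between the grasp point and pipette_head below 0.045 m and contact force between pipette and the fingers above 0.5 N and angle between pipette's own x axis and vertical below 0.35 rad and height (world z) of pipette above 0.13 m and contact force between pipette and rest below 0.1 N), for 0.1 s.
At the end, for the whole second after the job is handed in: The pipette hangs at rest in the middle slot: collar within 9 mm front to back and 6 mm sideways of the seat, flat on the shelf behind the rim (within 2.5 mm in height), axis within 0.07 rad of upright, head up, carried by the stand alone (x of pipette in the frame of stand_seat between -0.009 and 0.009 m and y of pipette in the frame of stand_seat between -0.006 and 0.006 m and z of pipette in the frame of stand_seat between -0.003 and 0.0025 m and angle between pipette's own x axis and vertical below 0.07 rad and contact force between pipette and stand above 0.3 N and linear speed of pipette below 0.02 m/s); the robot touches nothing.
It fails at once if a hung pipette is disturbed (distance of any of pipette_left, pipette_right from where it was at the start of the episode above 0.012 m or angle between any of pipette_left, pipette_right's own z axis and vertical above 0.2 rad).
It fails at once if the timer or the wash bottle is pushed away or tipped (distance of any of timer, wash_bottle from where it was at the start of the episode above 0.02 m or angle between wash_bottle's own z axis and vertical above 0.2 rad).
It fails at once if the pipette is rammed into the stand or the rest (contact force between pipette and stand above 60 N or contact force between pipette and rest above 60 N).
It also fails if it takes over 51 s, if anything falls off the work surface, if the arm or the gripper's body presses on something with over 40 N, if the wrist force passes 120 N, or if a joint passes its speed limit or range.

## Robot

A 6-joint arm with a two-finger parallel gripper is mounted at the origin on a cart in front of the work surface, level with it; the furniture and walls round the work are solid. World frame = base frame: x ahead of the robot, y to its left, z up, the work surface at z = 0. Lengths are in m, angles in rad, forces in N, time in s.
With the tool pointing down it reaches from about 0.325 to 1 m from the base axis. Payload 5.1 kg.
Tool frame: the origin (TCP) lies at the very end of the fingers, on their centre line; the grasp point (between the pads) lies 19 mm behind it; z points along the fingers, y is the line along which they close (so a half turn about z gives the same grasp; the last joint's range is limited). The gripper opens to 85 mm and grips with 20 to 120 N. Pads are 22 mm wide; open, the fingers measure 114 mm over their backs; the gripper's body (76 mm by 85 mm) begins 54 mm behind the grasp point. The pads swing forward as they close: fully open they stand 13 mm farther back than shut.
Start: joints at [-1.365, 0.124, 1.65, -0, 1.367, -0.083], TCP at [0.185, -0.623, 0.231] pointing down, gripper open.
Joint ranges: [-2.61, 2.61], [-1.02, 2.33], [0.03, 2.71], [-1.35, 4.49], [0.32, 2.68], [-2.91, 2.91]. Speed limits (rad/s): [2.57, 2.57, 3.14, 3.14, 3.14, 3.14].

## Interface

Orientations are given as a unit quaternion [x, y, z, w].
In Python, from station import * gives the robot as it stands. The module is installed in compiled form; this text tells all that it offers.
- The arm moves only by the tool move_arm, never from a script. Its argument "motion" is a list of rows, each a list of 3 entries, a list of its own where there are three numbers: the turn, a rotation vector about the tool's x, y, z in degrees, then the shift along the tool's x, y, z in cm, then the closure, from 0 (fully open) to 1 (shut). In form: [[[wx, wy, wz], [tx, ty, tz], jaw], ...]. A call has 1 to 12 rows; each row is the pose to reach, as a shift and turn from the pose commanded when the call began, along the tool's axes at that moment; what a row does not reach only later rows make up. A row lasts 1/10 s, in which the tool goes at most 50 mm and 8.59 degrees, less where a joint would pass 70% of its speed; a pose out of reach is approached as far as the arm can. A call with a gripper value outside its range is refused whole. The fingers move at their own pace and stop on an object; "squeeze" is the grip in N (left out, the last holds). Time passes only in rows, so rows that repeat a pose let the fingers close. It gives the time, the measured TCP pose, the force, the opening and the grip force at its end, in the units of the state.
- get_obs(): the state, without advancing time (a new reading comes with each control period).
- snapshot(name): name is "scene" or "side" or "wrist"; returns (picture, depth): 400x640x3 uint8, blue, green, red; 400x640 float32, m along the optical axis (not along the pixel's ray), 0 where there is no reading.
- camera_params(name): a dict with "fx", "fy", "cx", "cy" (pixels), "position" and "rotation" of the camera in the world; the wrist camera has in their place "hand_eye" (4x4, takes a point from camera to tool coordinates, whose origin is the TCP and whose axes are the flange's). Camera axes: x right, y down, z forward; pixel columns grow to the right and rows downward; lengths in m; the calibration is good to about 2 mm. A picture is of the moment at which its call begins: read the wrist's pose just before it. camera_params takes no time and is no camera call.
- job_done(): hands the job in; it is judged then, once.
The state is a dict: "time": time; "joint_pos": joint angles; "dq": joint speeds; "joint_torque": joint torques, N m; "eef_pos": TCP position; "eef_rot": TCP orientation; "force": force on the tool from outside, world axes, zero at the start; "moment": the same for the moment, N m; "width": finger opening in m; "grasp_force": force on a finger pad.
Only numpy, scipy, OpenCV 4.12 (cv2) and the standard library are available. Lean on these libraries where they do the work, as an engineer would, in place of code of your own. Each camera call takes 0.05 s, during which the arm holds its last target. There are 200 camera calls.

## Working session

There is one attempt and no reset: what is moved stays moved. The work goes in short steps, Python scripts to look and compute and a tool call to move; the robot and the scene stay as the last step left them, time stands still between calls to the robot, and variables do not carry over. Pictures are saved under pics/ and viewed, at most 10 in all, crops included, and the job is handed in when it is done.

Besides the shell and the picture viewer there is one more tool, called after "Request:" in YAML: its name, and indented under it one key for each argument. move_arm: Moves the arm, as the interface text tells. Its arguments: {"type":"object","properties":{"motion":{"type":"array","items":{"type":"array"}},"squeeze":{"type":"number"}},"required":["motion"]}

```bash
mkdir -p pics; ls
python3 - <<'E'
from station import *
import cv2,numpy as np
for n in("scene","side"):
    p,d=snapshot(n); cv2.imwrite(f"pics/{n}0.png",p); np.save(f"{n}0.npy",d)
    print({k:np.round(v,4).tolist() for k,v in camera_params(n).items()})
print({k:np.round(v,4).tolist() for k,v in camera_params("wrist").items()})
print(get_obs())
E
```

```text
pics
{'fx': 487.0829, 'fy': 487.0829, 'cx': 307.2217, 'cy': 196.0132, 'position': [-0.6909, -0.0228, 0.6638], 'rotation': [0.6033, -0.5754, 0.3727, -0.4075]}
{'fx': 422.4751, 'fy': 422.4751, 'cx': 322.3083, 'cy': 205.9522, 'position': [0.5482, -0.6162, 1.2887], 'rotation': [0.9643, -0.0125, -0.0038, -0.2645]}
{'fx': 291.8159, 'fy': 291.8159, 'cx': 320.7782, 'cy': 195.5371, 'hand_eye': [[-0.0019, -0.9647, -0.2635, 0.0675], [1.0, -0.002, 0.0003, -0.0001], [-0.0008, -0.2635, 0.9647, -0.1421], [0.0, 0.0, 0.0, 1.0]]}
{'time': 0.1, 'joint_pos': array([-1.36456927e+00,  1.24460544e-01,  1.65155761e+00,  1.82774443e-05,
        1.36752069e+00, -8.26130029e-02]), 'dq': array([-0.00150501, -0.00081712, -0.003381  ,  0.00032997, -0.00120611,
        0.00045627]), 'joint_torque': array([ 5.18548295e-04, -4.24929285e+01, -3.66655183e+01, -3.94904717e-06,
        3.93610462e-03, -1.86171334e-06]), 'eef_pos': array([ 0.18499898, -0.62252779,  0.23015066]), 'eef_rot': array([ 9.89589339e-01,  1.43916621e-01, -5.11741559e-05, -9.71789753e-04]), 'force': array([-0.09346591, -0.6827773 , -0.55230403]), 'moment': array([ 0.00170668, -0.04089065, -0.03145509]), 'grasp_force': 0.0, 'width': 0.08556350280298075}
```

View pics/scene0.png

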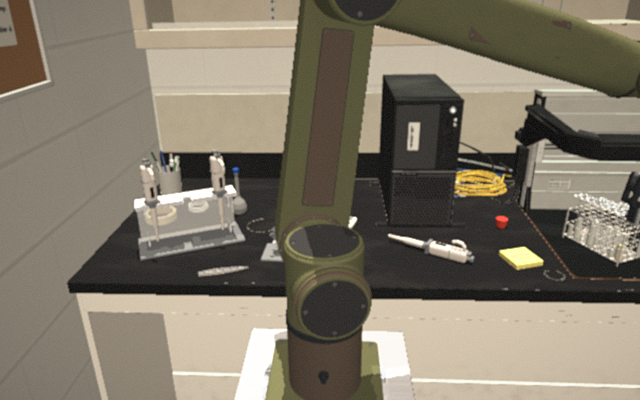

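View pics/side0.png

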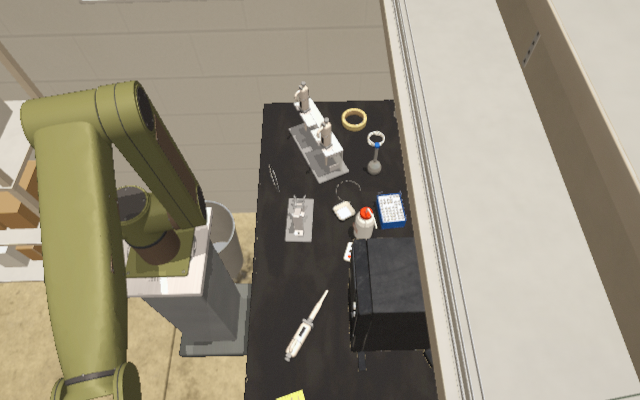

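Side view: the pipette lies from tip (326,292) to head (288,357), cradle at about (300,220), stand with two hung pipettes at about (320,140), timer (343,211), wash bottle (364,222). I'll enlarge and measure with depth.

```bash
cat > h.py <<'E'
import numpy as np,cv2
from scipy.spatial.transform import Rotation as R
from station import *
def cam(n,obs=None):
    c=camera_params(n)
    if n=="wrist":
        T=np.eye(4);T[:3,:3]=R.from_quat(obs["eef_rot"]).as_matrix();T[:3,3]=obs["eef_pos"]
        T=T@c["hand_eye"];return c,T[:3,:3],T[:3,3]
    q=np.array(c["rotation"])
    return c,(R.from_quat(q).as_matrix() if q.size==4 else q),np.array(c["position"])
def pts(n,d,obs=None):
    c,Rm,t=cam(n,obs);v,u=np.mgrid[:400,:640]
    P=np.stack([(u-c["cx"])/c["fx"]*d,(v-c["cy"])/c["fy"]*d,d],-1)
    return P@Rm.T+t
def plane(n,u,v,z,obs=None):
    c,Rm,t=cam(n,obs);r=Rm@np.array([(u-c["cx"])/c["fx"],(v-c["cy"])/c["fy"],1.])
    return t+r*(z-t[2])/r[2]
E
python3 - <<'E'
from h import *
p=cv2.imread("pics/side0.png");d=np.load("side0.npy")
P=pts("side",d)
def box(x0,y0,x1,y1,f): return cv2.resize(p[y0:y1,x0:x1],None,fx=f,fy=f,interpolation=cv2.INTER_CUBIC)
a=cv2.resize(p[75:250,255:415],(480,525),interpolation=cv2.INTER_CUBIC)
b=cv2.resize(p[280:370,270:340],(315,405),interpolation=cv2.INTER_CUBIC)
b=cv2.copyMakeBorder(b,0,120,0,0,cv2.BORDER_CONSTANT)
cv2.imwrite("pics/side0c.png",np.hstack([a,b]))
for u,v in[(326,292),(288,357),(303,330),(300,232),(297,205),(312,238),(288,238),(290,200),(313,200),(300,215),(347,175),(320,178),(291,128),(304,86),(326,125),(260,250),(343,211),(366,213)]:
    print((u,v),P[v,u].round(3))
E
```

```text
(326, 292) [ 0.552 -0.175  0.018]
(288, 357) [ 0.437 -0.366  0.017]
(303, 330) [ 0.48  -0.292  0.026]
(300, 232) [0.469 0.043 0.009]
(297, 205) [0.463 0.101 0.09 ]
(312, 238) [ 0.509  0.023 -0.001]
(288, 238) [0.428 0.023 0.005]
(290, 200) [0.432 0.173 0.006]
(313, 200) [0.514 0.17  0.007]
(300, 215) [0.475 0.047 0.118]
(347, 175) [ 0.641  0.28  -0.002]
(320, 178) [0.541 0.262 0.009]
(291, 128) [0.431 0.507 0.007]
(304, 86) [0.495 0.479 0.252]
(326, 125) [0.566 0.303 0.25 ]
(260, 250) [ 0.335 -0.017 -0.   ]
(343, 211) [0.619 0.124 0.003]
(366, 213) [0.683 0.033 0.144]
```

View pics/side0c.png

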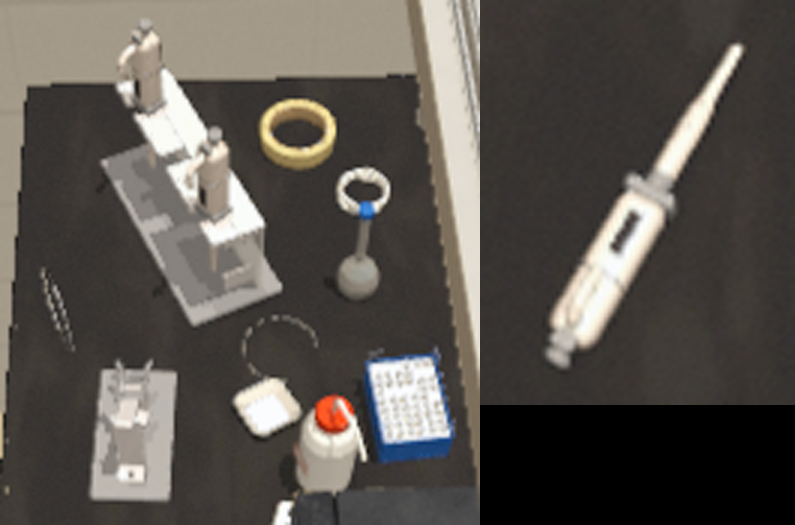

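The crop shows the pipette hook-up, head towards lower left, and the cradle's saddles on the far (+y) end with the bar rising towards -y. The stand's front is on the left in the image. Next I'll fit these.

Run:
```python
from h import *
p=cv2.imread("pics/side0.png");d=np.load("side0.npy");P=pts("side",d)
X,Y,Z=P[...,0],P[...,1],P[...,2]
hsv=cv2.cvtColor(p,cv2.COLOR_BGR2HSV);V=hsv[...,2]
def rect(m,l):
    q=P[m][:,:2].astype(np.float32);(c,s,a)=cv2.minAreaRect(q*1000);print(l,m.sum(),np.round(c,1),np.round(s,1),round(a,1),'z',np.median(P[m][:,2]).round(4));return q
win=lambda x0,y0,x1,y1:(np.mgrid[:400,:640][1]>=x0)&(np.mgrid[:400,:640][1]<=x1)&(np.mgrid[:400,:640][0]>=y0)&(np.mgrid[:400,:640][0]<=y1)&(d>0)
# worktop check
print("top z",np.median(Z[win(262,255,282,300)]),Z[win(262,255,282,300)].std())
m=win(275,285,335,365)&(V>90);q=rect(m,"pip")
# ray-cast mask at axis height
ys,xs=np.nonzero(m);w=np.array([plane("side",u,v,0.015)[:2] for u,v in zip(xs,ys)])
c=w.mean(0);e=np.linalg.svd(w-c)[2][0];e*=np.sign(-e[1]);s=(w-c)@e
n=np.array([-e[1],e[0]]);l=(w-c)@n
print("pip dir to head",e,np.degrees(np.arctan2(e[1],e[0])),"ends",c+e*s.min(),c+e*s.max(),np.ptp(s))
for k in np.arange(s.min(),s.max(),.01):
    b=(s>=k)&(s<k+.01);print(round(k-s.min(),3),(l[b].min()*1e3).round(1),(l[b].max()*1e3).round(1))
m=win(282,194,318,245)&(Z>.003)&(V>70)
b=rect(m&(Z<.016),"cradle base");hi=m&(Z>.03)
np.set_printoptions(suppress=True,linewidth=150)
print("cradle hi (u,v,xyz mm)");
for v in range(194,238,2):
    r=[u for u in range(284,318) if hi[v,u]]
    if r: print(v,r[0],r[-1],(P[v,r].mean(0)*1e3).round(0),(P[v,r[0]]*1e3).round(0),(P[v,r[-1]]*1e3).round(0))
m=win(280,80,352,190)&(V>60)
rect(m&(abs(Z-.01)<.006)&(X>.38),"stand base");rect(m&(abs(Z-.14)<.006),"shelf")
for nme,w0 in(("L",win(290,75,315,110)),("R",win(315,112,340,150))):
    k=w0&(Z>.2)&(V>60);print(nme,P[k].mean(0).round(4),P[w0&(Z>.245)].mean(0).round(4))
```

```text
top z 0.00045009997833678206 0.002644717821764519
pip 695 [ 492.9 -265.2] [247.8  40.4] 60.1 z 0.026
pip dir to head [-0.51200423 -0.85898293] -120.79742283288577 ends [ 0.55549733 -0.16426431] [ 0.43009603 -0.37464846] 0.2449223906395444
0.0 -4.4 5.4
0.01 -5.6 6.2
0.02 -5.8 5.5
0.03 -5.3 5.9
0.04 -6.4 6.4
0.05 -8.2 8.4
0.06 -8.9 9.2
0.07 -8.4 9.6
0.08 -9.1 8.9
0.09 -8.6 9.7
0.1 -9.2 9.0
0.11 -20.4 13.6
0.12 -18.9 18.1
0.13 -17.9 17.4
0.14 -17.4 18.1
0.15 -18.0 17.4
0.16 -18.2 17.8
0.17 -18.8 18.2
0.18 -18.3 17.9
0.19 -17.8 18.2
0.2 -18.0 17.5
0.21 -17.5 17.9
0.22 -17.0 17.2
0.23 -11.1 7.9
0.24 -7.7 9.3
cradle base 806 [465.2 100.2] [185.5  93.6] 86.5 z 0.0084
cradle hi (u,v,xyz mm)
194 294 305 [470. 159.  67.] [451. 159.  68.] [489. 159.  66.]
196 294 305 [468. 149.  69.] [452. 149.  70.] [489. 147.  72.]
198 295 304 [470. 143.  67.] [455. 142.  68.] [485. 145.  63.]
200 292 304 [466. 129.  76.] [448. 111. 107.] [487. 110. 105.]
202 293 304 [467. 123.  73.] [452. 101. 110.] [485. 134.  54.]
204 293 303 [466. 114.  75.] [451. 101.  97.] [484.  99. 100.]
206 293 303 [467.  95.  94.] [
[... 168 characters left out ...]
00 [466.  60. 115.] [456.  60. 116.] [474.  66. 104.]
214 292 301 [465.  48. 123.] [450.  53. 116.] [479.  50. 120.]
216 293 301 [466.  42. 122.] [454.  39. 127.] [478.  52. 103.]
218 293 301 [464.  51.  93.] [451.  53.  90.] [477.  50.  93.]
220 293 302 [465.  51.  78.] [450.  53.  76.] [479.  54.  71.]
222 294 302 [465.  51.  64.] [452.  52.  64.] [479.  50.  66.]
224 294 302 [465.  50.  53.] [452.  50.  53.] [478.  50.  51.]
226 294 302 [464.  51.  37.] [450.  55.  30.] [477.  51.  36.]
stand base 1547 [526.8 441. ] [457.5 298.8] 88.5 z 0.0099
shelf 684 [537.5 400.4] [ 71.2 277.3] 24.0 z 0.1407
L [0.4877 0.4703 0.2351] [0.4901 0.4759 0.2551]
R [0.5613 0.3025 0.2358] [0.5644 0.3084 0.2552]
```

```bash
cat >> h.py <<'E'
def frame(o,yaw,pitch=0):   # pipette-like frame: x heads to yaw, raised by pitch
    M=R.from_euler("ZY",[yaw,-pitch],degrees=True).as_matrix();return M,np.array(o,float)
def tool(F,xg,zg,a,back=0):  # tool pose gripping at (xg,zg) mm, leaned a deg to head
    M,o=F;a=np.radians(a);c,s=np.cos(a),np.sin(a)
    Rt=M@np.array([[-c,0,-s],[0,1,0],[s,0,-c]])
    return Rt,o+M@np.array([xg,0,zg])/1e3+Rt[:,2]*(.019-back)
def cmd(t,base=None):
    o=get_obs();Rc,pc=base or (R.from_quat(o["eef_rot"]).as_matrix(),o["eef_pos"])
    Rt,pt=t;w=np.degrees(R.from_matrix(Rc.T@Rt).as_rotvec());s=Rc.T@(pt-pc)*100
    print("turn",w.round(2).tolist(),"shift cm",s.round(2).tolist(),"| target",pt.round(4),"t",round(o["time"],2))
PIP=frame([.4956,-.2648,.015],-120.8)
E
python3 -c "
from h import *
cmd(tool(PIP,45,7,20,.11))"
```

```text
turn [7.34, 19.01, -42.23] shift cm [34.36, -20.26, 12.31] | target [ 0.4566 -0.3302  0.1075] t 0.1
```

Request:
move_arm:
  motion:
    - [[7.3,19,-42.2],[34.4,-20.3,8],0]
    - [[7.3,19,-42.2],[34.4,-20.3,8],0]
    - [[7.3,19,-42.2],[34.4,-20.3,8],0]
    - [[7.3,19,-42.2],[34.4,-20.3,8],0]
    - [[7.3,19,-42.2],[34.4,-20.3,8],0]
    - [[7.3,19,-42.2],[34.4,-20.3,8],0]
    - [[7.3,19,-42.2],[34.4,-20.3,8],0]
    - [[7.3,19,-42.2],[34.4,-20.3,8],0]
    - [[7.3,19,-42.2],[34.4,-20.3,12.3],0]
    - [[7.3,19,-42.2],[34.4,-20.3,12.3],0]
    - [[7.3,19,-42.2],[34.4,-20.3,12.3],0]
    - [[7.3,19,-42.2],[34.4,-20.3,12.3],0]
  squeeze: 50

```text
time: 1.3
eef_pos: [0.4572, -0.332, 0.11]
eef_rot: [0.857, 0.486, 0.151, -0.083]
force: [-0.0, 0.3, 0.6]
width: 0.0852
grasp_force: 0.0
```

Run:
```python
from h import *
o=get_obs();p,d=snapshot("wrist");cv2.imwrite("pics/w1.png",p);np.save("w1.npy",d);np.save("w1o.npy",o,allow_pickle=True)
print(o["eef_pos"],o["joint_pos"].round(3))
P=pts("wrist",d,o);V=cv2.cvtColor(p,cv2.COLOR_BGR2HSV)[...,2]
m=(d>0)&(V>90)&(P[...,2]>.004)&(P[...,2]<.07)&(np.hypot(P[...,0]-.495,P[...,1]+.265)<.15)
n,l,st,_=cv2.connectedComponentsWithStats(m.astype(np.uint8));k=1+st[1:,4].argmax();m=l==k
ys,xs=np.nonzero(m);w=P[m];c=w.mean(0)[:2];e=np.linalg.svd(w[:,:2]-c,full_matrices=False)[2][0];e*=np.sign(-e[1])
M,oo=PIP;q=(w-oo)@M*1e3
print(st[k],"x",q[:,0].min(),q[:,0].max(),"yaw",np.degrees(np.arctan2(e[1],e[0])))
for a in range(-120,130,10):
    b=(q[:,0]>=a)&(q[:,0]<a+10)
    if b.sum()>5: print(a,b.sum(),np.percentile(q[b,1],[2,98]).round(1),q[b,2].max().round(1))
```

```text
[ 0.45724878 -0.33204235  0.11000708] [-0.882  0.096  1.924  0.344  1.257 -0.473]
[ 296   22   44  275 7130] x -114.36402649350399 126.7771828021416 yaw -120.98316584689655
-120 32 [-2.9  3.4] 4.2
-110 85 [-2.9  4.3] 4.7
-100 95 [-3.   4.3] 5.1
-90 106 [-3.8  4.2] 5.2
-80 103 [-3.8  5.1] 5.7
-70 140 [-5.8  6.8] 6.9
-60 195 [-7.4  7.6] 8.7
-50 197 [-7.4  7.6] 8.9
-40 203 [-7.4  7.5] 8.7
-30 205 [-7.4  7.5] 8.9
-20 196 [-7.4  7.4] 8.8
-10 220 [-8.2  9.2] 10.1
0 507 [-16.9  17. ] 16.4
10 385 [-14.8  14.7] 16.2
20 454 [-15.7  15.6] 17.0
30 466 [-15.6  15.5] 17.1
40 461 [-15.6  15.4] 17.2
50 454 [-15.6  15.3] 16.2
60 494 [-15.6  15.3] 38.1
70 488 [-15.5  15.1] 40.9
80 488 [-15.5  15.1] 40.8
90 459 [-15.5  15. ] 39.9
100 366 [-14.6  14. ] 32.1
110 195 [-7.9  7.4] 14.5
120 136 [-7.5  7.7] 5.9
```

View pics/w1.png

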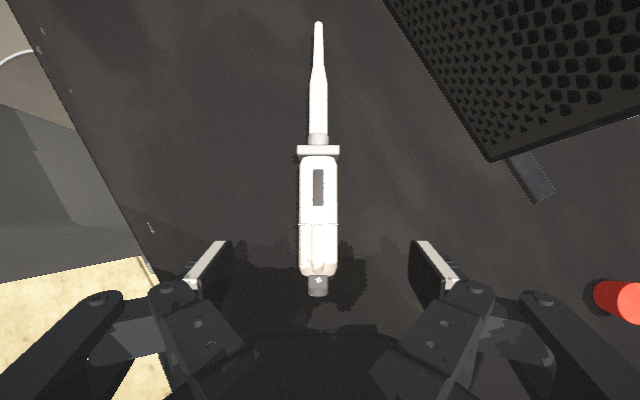

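The wrist view shows the pipette centred between the fingers, tip at (318,24), collar (318,150) and plunger (318,290). The depth profile matches the given sizes and my frame to under 1 mm, so I'll go down.

```bash
python3 -c "
from h import *
cmd(tool(PIP,45,8,20))"
```

```text
turn [0.3, 0.16, -0.02] shift cm [0.11, -0.24, 11.23] | target [ 0.4759 -0.2979  0.0051] t 1.35
```

Request:
move_arm:
  motion:
    - [[0.3,0.2,0],[0.1,-0.2,4],0]
    - [[0.3,0.2,0],[0.1,-0.2,7.5],0]
    - [[0.3,0.2,0],[0.1,-0.2,9.5],0]
    - [[0.3,0.2,0],[0.1,-0.2,10.7],0]
    - [[0.3,0.2,0],[0.1,-0.2,11.2],0]
    - [[0.3,0.2,0],[0.1,-0.2,11.2],0]
    - [[0.3,0.2,0],[0.1,-0.2,11.2],0.8]
    - [[0.3,0.2,0],[0.1,-0.2,11.2],1]
    - [[0.3,0.2,0],[0.1,-0.2,11.2],1]
    - [[0.3,0.2,0],[0.1,-0.2,11.2],1]
    - [[0.3,0.2,0],[0.1,-0.2,11.2],1]
    - [[0.3,0.2,0],[0.1,-0.2,11.2],1]

```text
time: 2.55
eef_pos: [0.476, -0.2968, 0.0042]
eef_rot: [0.856, 0.487, 0.151, -0.087]
force: [-1.0, -0.9, 4.9]
width: 0.031
grasp_force: 51.8
```

```bash
cat >> h.py <<'E'
CR=frame([.467,.101,.100],-92.7,40)
E
python3 -c "
from h import *
o=get_obs();print(o['eef_pos'],o['width'],o['grasp_force'],o['force'])
# where is grasp in pip frame
M,oo=PIP;Rt=R.from_quat(o['eef_rot']).as_matrix();print('G in pip',(M.T@(o['eef_pos']-Rt[:,2]*.019-oo))*1e3)
print((M.T@Rt).round(3))
cmd((Rt,o['eef_pos']+[0,0,.13]))"
```

```text
[ 0.47595949 -0.29678813  0.00417026] 0.031001329894276185 51.75144553184509 [-1.03946881 -0.92674549  4.86089156]
G in pip [44.05071755 -0.4567755   7.01745138]
[[-0.939 -0.001 -0.343]
 [-0.     1.    -0.002]
 [ 0.343 -0.002 -0.939]]
turn [0.0, 0.0, 0.0] shift cm [4.46, -0.02, -12.21] | target [ 0.476  -0.2968  0.1342] t 2.55
```

```bash
python3 -c "
from h import *
b=tool(PIP,44,7,20); M,o=CR
cmd(tool((M,o+[0,0,.15]),44,7,20))"
```

```text
turn [-0.07, -39.27, -28.62] shift cm [37.69, -19.47, -14.06] | target [0.4653 0.0653 0.2658] t 2.55
```

Request:
move_arm:
  motion:
    - [[0,0,0],[0.7,0,-2],1]
    - [[0,0,0],[2.4,0,-6.5],1]
    - [[0,0,0],[4,0,-11],1]
    - [[0,0,0],[5.6,0,-15.5],1]
    - [[0,0,0],[7.2,0,-20],1]
    - [[0,0,0],[7.2,0,-20],1]

```text
time: 3.15
eef_pos: [0.4783, -0.2998, 0.2243]
eef_rot: [0.856, 0.488, 0.153, -0.081]
force: [0.6, -0.7, -1.2]
width: 0.0309
grasp_force: 51.2
```

```bash
python3 -c "
from h import *
M,o=CR
cmd(tool((M,o+[0,0,.15]),44,7,20));print(get_obs()['width'])"
```

```text
turn [0.58, -38.95, -28.59] shift cm [30.38, -19.73, 6.37] | target [0.4653 0.0653 0.2658] t 3.15
0.030927382964315013
```

Request:
move_arm:
  motion:
    - [[0,-3,-2],[2,-1.3,0.4],1]
    - [[0,-8,-6],[5,-3.2,1],1]
    - [[0.2,-14,-10],[8.5,-5.5,1.8],1]
    - [[0.2,-20,-14.5],[12.5,-8.2,2.6],1]
    - [[0.3,-26,-19],[17,-11,3.5],1]
    - [[0.4,-31,-23],[21,-13.7,4.4],1]
    - [[0.5,-35,-26],[24.5,-16,5.2],1]
    - [[0.5,-37.5,-27.5],[27.5,-18,5.8],1]
    - [[0.6,-39,-28.6],[29.5,-19.2,6.2],1]
    - [[0.6,-39,-28.6],[30.4,-19.7,6.4],1]
    - [[0.6,-39,-28.6],[30.4,-19.7,6.4],1]
    - [[0.6,-39,-28.6],[30.4,-19.7,6.4],1]

```text
time: 4.35
eef_pos: [0.4631, 0.0668, 0.26]
eef_rot: [0.713, 0.681, -0.127, 0.113]
force: [0.6, 0.6, -1.9]
width: 0.0317
grasp_force: 51.0
```

Run:
```python
from h import *
o=get_obs();p,d=snapshot("wrist");cv2.imwrite("pics/w2.png",p)
np.savez("w2.npz",p=p,d=d,pos=o["eef_pos"],rot=o["eef_rot"])
print(o["eef_pos"],o["joint_pos"].round(3),o["width"])
M,oo=CR;cmd(tool((M,oo+[0,0,.15]),44,7,20))
P=pts("wrist",d,o);q=(P-oo)@M*1e3;Z=P[...,2]
# pipette held: axis
F=frame(oo+[0,0,.15],-92.7,40);qq=(P-F[1])@F[0]*1e3
m=(d>0)&(abs(qq[...,1])<30)&(abs(qq[...,2])<20)&(abs(qq[...,0])<115)
for a in range(-115,0,15):
    b=m&(qq[...,0]>=a)&(qq[...,0]<a+15)
    if b.sum()>5: print("pip",a,b.sum(),np.percentile(qq[b][:,1],[2,98]).round(1),np.percentile(qq[b][:,2],98).round(1))
m=(d>0)&(abs(q[...,1])<30)&(q[...,2]<30)&(q[...,2]>-20)&(abs(q[...,0])<80)
for a in range(-80,80,6):
    b=m&(q[...,0]>=a)&(q[...,0]<a+6)
    if b.sum()>5: print("cr",a,b.sum(),np.percentile(q[b][:,1],[2,98]).round(1),np.percentile(q[b][:,2],[50,98]).round(1))
b=(abs(Z-.01)<.006)&(np.hypot(P[...,0]-.465,P[...,1]-.1)<.12)&(cv2.cvtColor(p,cv2.COLOR_BGR2HSV)[...,2]>70)
if b.sum()>50: print(cv2.minAreaRect((P[b][:,:2]*1e3).astype(np.float32)),b.sum())
```

```text
[0.4631334  0.06680309 0.25996958] [ 0.217 -0.231  1.969 -0.326  1.511  0.3  ] 0.031650115158282754
turn [-0.68, -0.46, 0.15] shift cm [-0.28, 0.21, -0.5] | target [0.4653 0.0653 0.2658] t 4.4
pip -100 320 [-6.4  2. ] 2.2
pip -85 484 [-7.2  3.1] 3.4
pip -70 764 [-9.2  5.2] 5.2
pip -55 896 [-9.6  5.7] 5.3
pip -40 924 [-9.5  5.7] 5.5
pip -25 988 [-10.    6.1] 6.1
pip -10 1921 [-18.4  14.8] 12.5
cr -80 25 [5.1 9.1] [-15.8 -14.9]
cr -74 14 [6.1 9.1] [-15.5 -14.5]
cr -68 91 [-20.5  19.8] [ 8.1 12.7]
cr -62 165 [-20.5  19.8] [ 8.5 12.6]
cr -56 238 [-19.7  19. ] [ 0.9 11.7]
cr -50 21 [10.1 14.1] [-18.4 -17. ]
cr -14 97 [-21.8  19.7] [10.5 12.5]
cr -8 111 [-21.7  19.7] [10.5 12.3]
cr -2 115 [-20.7  18.8] [ 5.9 12.2]
((465.42596435546875, 91.5464096069336), (159.8441162109375, 89.5654296875), 86.38035583496094) 6054
```

View pics/w2.png

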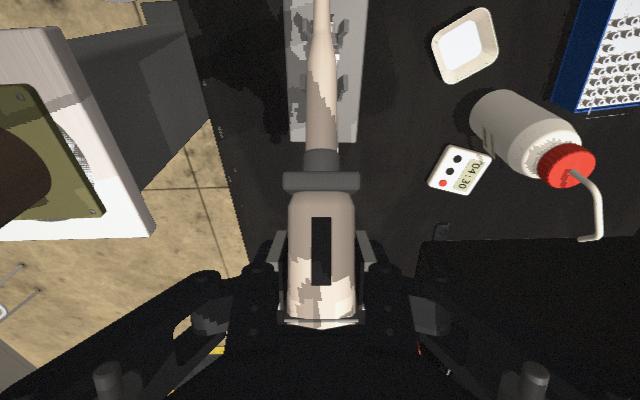

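Held pipette in view, collar at (322,182); cradle saddles show behind it at (320,30–110). Refining the cradle frame from the cheek tops in this view.

Run:
```python
from h import *
z=np.load("w2.npz");o=dict(eef_pos=z["pos"],eef_rot=z["rot"]);d=z["d"];P=pts("wrist",d,o)
for nm,F in(("old",CR),("new",frame([.4659,.101,.1],-93.5,40))):
    M,oo=F;q=(P-oo)@M*1e3
    m=(d>0)&(abs(q[...,1])<30)&(q[...,2]>8)&(q[...,2]<18)
    for lo,hi in((-80,-40),(-30,20)):
        for s in(-1,1):
            b=m&(q[...,0]>lo)&(q[...,0]<hi)&(q[...,1]*s>8);print(nm,lo,s,b.sum(),np.percentile(q[b],[1,50,99],axis=0).round(1).tolist())
o=get_obs();print(o["eef_pos"],o["time"])
```

```text
old -80 -1 94 [[-65.9, -20.6, 8.1], [-59.0, -17.7, 10.7], [-53.8, -15.2, 12.8]]
old -80 1 90 [[-65.2, 14.4, 8.1], [-58.1, 17.0, 10.4], [-53.3, 19.8, 12.7]]
old -30 -1 97 [[-13.9, -21.8, 8.1], [-6.3, -19.1, 11.0], [-0.0, -17.3, 12.6]]
old -30 1 114 [[-13.1, 13.6, 8.1], [-5.8, 16.9, 10.4], [0.4, 19.8, 12.3]]
new -80 -1 92 [[-65.7, -20.2, 8.1], [-58.8, -17.4, 10.7], [-53.7, -14.8, 12.7]]
new -80 1 92 [[-65.3, 14.8, 8.1], [-58.5, 17.4, 10.5], [-53.5, 20.2, 12.9]]
new -30 -1 95 [[-13.7, -20.9, 8.5], [-6.1, -18.2, 10.9], [0.1, -16.3, 12.4]]
new -30 1 114 [[-13.3, 14.6, 8.3], [-6.0, 17.9, 10.6], [0.1, 20.7, 12.5]]
[0.46319778 0.06641697 0.2601931 ] 4.4
```

```bash
cat >> h.py <<'E'
CR=frame([.4659,.101,.100],-93.5,40)
def off(F,x,y,z): return F[0],F[1]+F[0]@np.array([x,y,z])/1e3
E
python3 -c "
from h import *
cmd(tool(off(CR,4,0,30),44,7,20))"
```

```text
turn [-0.41, -0.46, 0.9] shift cm [5.41, 0.22, 10.69] | target [0.4647 0.0816 0.1413] t 4.4
```

Request:
move_arm:
  motion:
    - [[-0.4,-0.5,0.9],[1.2,0,2.5],1]
    - [[-0.4,-0.5,0.9],[2.8,0.2,5.7],1]
    - [[-0.4,-0.5,0.9],[4.2,0.2,8.5],1]
    - [[-0.4,-0.5,0.9],[5.1,0.2,10.1],1]
    - [[-0.4,-0.5,0.9],[5.4,0.2,10.7],1]
    - [[-0.4,-0.5,0.9],[5.4,0.2,10.7],1]
    - [[-0.4,-0.5,0.9],[5.4,0.2,10.7],1]

```text
time: 5.1
eef_pos: [0.4657, 0.0821, 0.1432]
eef_rot: [0.717, 0.675, -0.126, 0.12]
force: [0.4, -1.0, -1.5]
width: 0.0312
grasp_force: 51.0
```

Run:
```python
from h import *
cmd(tool(off(CR,4,0,30),44,7,20));cmd(tool(off(CR,4,0,1.5),44,7,20))
o=get_obs();print(o["force"],o["width"]);p,d=snapshot("wrist");P=pts("wrist",d,o)
F=off(CR,4,0,30);q=(P-F[1])@F[0]*1e3
m=(d>0)&(abs(q[...,1])<30)&(abs(q[...,2])<20)
for a in range(-100,30,10):
    b=m&(q[...,0]>=a)&(q[...,0]<a+10)
    if b.sum()>5: print("pip",a,b.sum(),np.percentile(q[b][:,1],[2,98]).round(1),np.percentile(q[b][:,2],98).round(1))
```

```text
turn [0.16, -0.0, -0.03] shift cm [0.01, -0.09, 0.19] | target [0.4647 0.0816 0.1413] t 5.1
turn [0.16, -0.0, -0.03] shift cm [-0.97, -0.1, 2.87] | target [0.4636 0.0633 0.1195] t 5.1
[ 0.44680525 -0.99236737 -1.45903436] 0.031153886341956566
pip -100 10 [-2.2  6.2] 4.2
pip -90 289 [-2.3  6.1] 6.7
pip -80 312 [-2.8  6.6] 7.3
pip -70 622 [-20.1  19.8] 8.8
pip -60 617 [-18.8  17.8] 9.9
pip -50 593 [-5.9  9.5] 10.2
pip -40 609 [-5.9  9.4] 10.2
pip -30 610 [-5.9  9.3] 10.3
pip -20 834 [-20.2  19.2] 10.2
pip -10 870 [-19.6  19. ] 11.3
pip 0 1478 [-15.6  18.3] 17.7
pip 10 1406 [-13.6  16.3] 17.3
pip 20 1515 [-15.9  17.2] 18.3
```

Request:
move_arm:
  motion:
    - [[0.2,0,0],[-0.2,-0.2,0.6],1]
    - [[0.2,0,0],[-0.4,-0.2,1.2],1]
    - [[0.2,0,0],[-0.6,-0.2,1.8],1]
    - [[0.2,0,0],[-0.75,-0.2,2.2],1]
    - [[0.2,0,0],[-0.9,-0.2,2.6],1]
    - [[0.2,0,0],[-1,-0.2,2.85],1]
    - [[0.2,0,0],[-1,-0.2,2.85],1]
    - [[0.2,0,0],[-1,-0.2,2.85],1]

```text
time: 5.95
eef_pos: [0.4618, 0.0637, 0.1187]
eef_rot: [0.717, 0.675, -0.127, 0.118]
force: [-0.0, -0.2, -1.3]
width: 0.0313
grasp_force: 51.0
```

Run:
```python
from h import *
cmd(tool(off(CR,4,0,0),44,7,20))
o=get_obs();print(o["force"],o["width"]);p,d=snapshot("wrist");P=pts("wrist",d,o)
F=off(CR,0,0,0);q=(P-F[1])@F[0]*1e3
m=(d>0)&(abs(q[...,1])<30)&(abs(q[...,2])<20)
for a in list(range(-50,-14,10))+list(range(0,14,1)):
    b=m&(q[...,0]>=a)&(q[...,0]<a+(10 if a<0 else 1))
    if b.sum()>5: print("pip",a,b.sum(),np.percentile(q[b][:,1],[2,98]).round(1),np.percentile(q[b][:,2],[50,98]).round(1))
```

```text
turn [-0.12, 0.02, 0.07] shift cm [-0.11, 0.18, 0.07] | target [0.4635 0.0623 0.1184] t 5.95
[-0.00307318 -0.23700193 -1.26565045] 0.031344485198352354
pip -50 802 [-13.9  13.9] [6.3 9.3]
pip -40 670 [-8.8  9.7] [7.2 9.3]
pip -30 687 [-8.8  9.6] [7.3 9.4]
pip -20 1054 [-19.7  19.7] [ 7.6 11.9]
pip 0 126 [-16.1  17.8] [ 7.8 11.2]
pip 1 72 [-9.9  7.2] [ 8.9 10.6]
pip 2 54 [-8.5  6. ] [ 9.3 11. ]
pip 3 47 [-16.   14.1] [13.7 14.2]
pip 4 107 [-17.7  15.2] [15.  16.2]
pip 5 157 [-18.4  15.6] [15.6 16.5]
pip 6 187 [-18.1  15.6] [15.6 16.8]
pip 7 177 [-18.2  15.4] [15.9 17.4]
pip 8 168 [-18.3  15.5] [15.7 17. ]
pip 9 154 [-18.4  15.5] [15.6 16.8]
pip 10 167 [-18.5  15.1] [15.7 17. ]
pip 11 205 [-18.   15.5] [15.4 16.9]
pip 12 251 [-17.9  15.2] [13.8 16.2]
pip 13 90 [-13.6  10.8] [12.4 14.1]
```

Request:
move_arm:
  motion:
    - [[0,0,0],[0,0.1,0.05],1]
    - [[0,0,0],[0,0.1,0.1],1]
    - [[0,0,0],[0,0.1,0.1],1]
    - [[0,0,0],[0,0.1,0.1],0.55]
    - [[0,0,0],[0,0.1,0.1],0.5]
    - [[0,0,0],[0,0.1,0.1],0.4]
    - [[0,0,0],[0,0.1,0.1],0.2]
    - [[0,0,0],[0,0.1,0.1],0]
    - [[0,0,0],[0,0.1,0.1],0]
    - [[0,0,0],[0,0.1,0.1],0]

```text
time: 7.0
eef_pos: [0.4627, 0.0633, 0.1177]
eef_rot: [0.717, 0.675, -0.127, 0.118]
force: [-0.1, -1.1, -0.1]
width: 0.0858
grasp_force: 0.0
```

Run:
```python
from h import *
o=get_obs();print(o["force"],o["width"]);p,d=snapshot("wrist");P=pts("wrist",d,o);cv2.imwrite("pics/w3.png",p)
F=off(CR,0,0,0);q=(P-F[1])@F[0]*1e3
m=(d>0)&(abs(q[...,1])<30)&(abs(q[...,2])<20)
for a in list(range(-50,-14,10))+list(range(-2,14,1)):
    b=m&(q[...,0]>=a)&(q[...,0]<a+(10 if a<-9 else 1))
    if b.sum()>5: print("pip",a,b.sum(),np.percentile(q[b][:,1],[2,98]).round(1),np.percentile(q[b][:,2],[50,98]).round(1))
```

```text
[-0.09886335 -1.13697219 -0.1445377 ] 0.08575928038594567
pip -50 795 [-14.1  13.6] [5.4 8.1]
pip -40 663 [-10.    9.3] [6.1 8.4]
pip -30 687 [-9.9  9.3] [6.2 8.2]
pip -20 1011 [-19.6  19.5] [ 6.6 12. ]
pip -2 136 [-20.5  19.8] [ 8.7 12.1]
pip -1 59 [-20.4  20.4] [10.4 12. ]
pip 0 115 [-17.1  17.5] [13.4 14.2]
pip 1 156 [-17.6  16.1] [14.3 15.5]
pip 2 175 [-17.4  16.4] [14.6 15.7]
pip 3 164 [-17.5  16.5] [14.5 15.5]
pip 4 162 [-17.5  16.7] [14.5 15.8]
pip 5 160 [-17.6  16.5] [14.4 15.9]
pip 6 174 [-17.4  16.6] [14.3 15.4]
pip 7 195 [-17.5  16. ] [14.4 15.3]
pip 8 234 [-17.3  16.1] [13.2 15.1]
pip 9 166 [-15.8  14.8] [11.2 13.2]
pip 10 107 [-13.5  11.8] [11.7 13. ]
pip 11 119 [-13.8  12.2] [12.3 13.8]
pip 12 118 [-14.   12.7] [12.7 14.1]
pip 13 122 [-14.5  13.2] [13.  14.8]
```

View pics/w3.png

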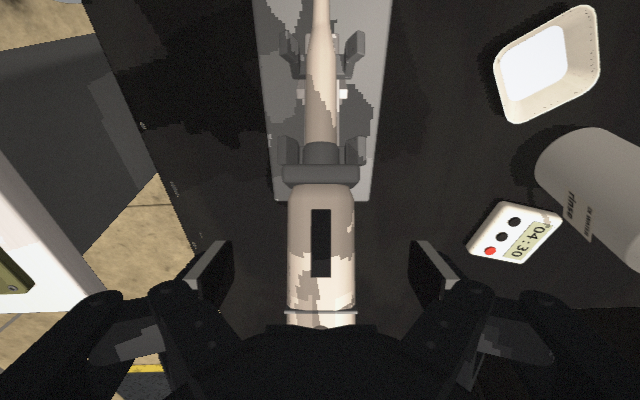

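The pipette slid to its stop (collar at cradle x≈0, centred within 1 mm), fingers fully clear. Picture: collar (320,175) against the saddle, timer and bottle untouched. Now I'll back off and go round to the head end.

Request:
move_arm:
  motion:
    - [[0,0,0],[0,0,-1],0]
    - [[0,0,0],[0,0,-3],0]
    - [[0,0,0],[0,0,-6],0]
    - [[0,0,0],[0,0,-10],0]
    - [[0,0,0],[0,0,-13],0]
    - [[0,0,0],[0,0,-13],0]

```text
time: 7.65
eef_pos: [0.4683, 0.1094, 0.246]
eef_rot: [0.717, 0.675, -0.123, 0.121]
force: [0.7, 0.4, 0.5]
width: 0.0852
grasp_force: 0.0
```

```bash
python3 -c "
from h import *
cmd(tool(CR,90,0,70,.11));print(get_obs()['joint_pos'])"
```

```text
turn [0.41, 49.82, 0.16] shift cm [-11.26, -0.22, 5.05] | target [ 0.4589 -0.0132  0.2367] t 7.65
[ 0.30130474 -0.18146588  1.95162311 -0.32635326  1.49537966  0.40675641]
```

Request:
move_arm:
  motion:
    - [[0,6,0],[-1.5,0,0],0]
    - [[0,13,0],[-4,-0.1,0],0]
    - [[0,21,0],[-7,-0.1,0],0]
    - [[0,29,0],[-9.5,-0.2,0.5],0]
    - [[0.2,37,0],[-11,-0.2,2],0]
    - [[0.4,44,0],[-11.3,-0.2,3.5],0]
    - [[0.4,48,0.2],[-11.3,-0.2,4.6],0]
    - [[0.4,49.8,0.2],[-11.3,-0.2,5],0]
    - [[0.4,49.8,0.2],[-11.3,-0.2,5],0]
    - [[0.4,49.8,0.2],[-11.3,-0.2,5],0]

```text
time: 8.65
eef_pos: [0.4564, -0.0149, 0.232]
eef_rot: [0.705, 0.661, 0.184, -0.179]
force: [0.2, 0.2, 0.8]
width: 0.0854
grasp_force: 0.0
```

Run:
```python
from h import *
o=get_obs();print(o["joint_pos"].round(3))
cmd(tool(CR,90,0,70,.11));cmd(tool(CR,90,0,70))
p,d=snapshot("wrist");P=pts("wrist",d,o);cv2.imwrite("pics/w4.png",p)
q=(P-CR[1])@CR[0]*1e3
m=(d>0)&(abs(q[...,1])<25)&(q[...,2]>-14)&(q[...,2]<45)
for a in range(-20,130,10):
    b=m&(q[...,0]>=a)&(q[...,0]<a+10)
    if b.sum()>5: print("pip",a,b.sum(),np.percentile(q[b][:,1],[2,98]).round(1),np.percentile(q[b][:,2],[50,98]).round(1))
```

```text
[-0.438 -0.252  2.068  0.477  1.543 -0.439]
turn [-0.41, 0.26, -0.33] shift cm [0.39, 0.24, -0.32] | target [ 0.4589 -0.0132  0.2367] t 8.65
turn [-0.41, 0.26, -0.33] shift cm [0.44, 0.32, 10.68] | target [0.4623 0.0417 0.1414] t 8.65
pip -20 26 [-19.8  20.1] [ 7.6 11.6]
pip -10 40 [-20.1  20.7] [10.6 11.8]
pip 0 274 [-17.9  17.7] [13.1 14.8]
pip 10 64 [-15.8  13.7] [14.  14.7]
pip 20 118 [-15.6  14.8] [13.5 15.6]
pip 30 97 [-15.2  15.2] [13.  14.7]
pip 40 112 [-15.8  15.4] [13.1 14.6]
pip 50 107 [-14.4  13.5] [13.3 14.7]
pip 60 160 [-15.7  15.4] [13.4 14.9]
pip 70 172 [-15.4  14.9] [13.2 38.6]
pip 80 254 [-15.1  14.6] [13.9 39.8]
pip 90 398 [-15.   14.7] [22.1 37.7]
pip 100 973 [-15.   14.4] [11.1 29. ]
pip 110 347 [-7.7  7.3] [10.9 13.3]
pip 120 399 [-7.7  6.9] [-1.1  4.7]
```

View pics/w4.png

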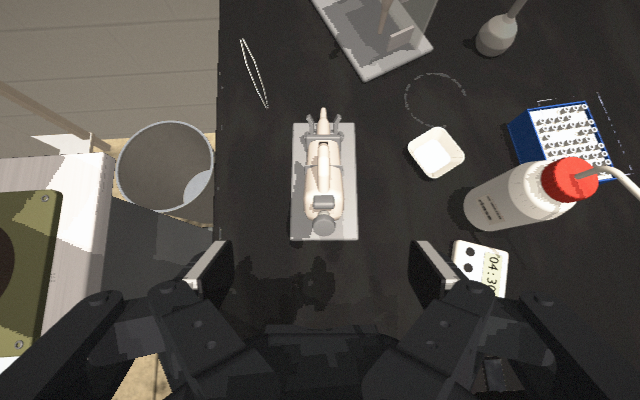

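The picture shows the cradled pipette centred between the fingers, plunger at (323,226), timer (480,265) well aside. Going in and gripping.

Request:
move_arm:
  motion:
    - [[-0.4,0.3,-0.3],[0.4,0.3,2.5],0]
    - [[-0.4,0.3,-0.3],[0.4,0.3,5.5],0]
    - [[-0.4,0.3,-0.3],[0.4,0.3,8],0]
    - [[-0.4,0.3,-0.3],[0.4,0.3,9.7],0]
    - [[-0.4,0.3,-0.3],[0.4,0.3,10.5],0]
    - [[-0.4,0.3,-0.3],[0.4,0.3,10.7],0]
    - [[-0.4,0.3,-0.3],[0.4,0.3,10.7],0]

```text
time: 9.4
eef_pos: [0.4624, 0.0414, 0.1415]
eef_rot: [0.703, 0.662, 0.189, -0.177]
force: [-0.2, -0.6, -0.6]
width: 0.0851
grasp_force: 0.0
```

Run:
```python
from h import *
o=get_obs();print(o["force"]);cmd(tool(CR,90,0,70))
```

```text
[-0.20068463 -0.58060202 -0.62686771]
turn [0.03, -0.05, 0.01] shift cm [0.02, -0.02, 0.02] | target [0.4623 0.0417 0.1414] t 9.4
```

Request:
move_arm:
  motion:
    - [[0,0,0],[0,0,0],0.6]
    - [[0,0,0],[0,0,0],0.8]
    - [[0,0,0],[0,0,0],1]
    - [[0,0,0],[0,0,0],1]
    - [[0,0,0],[0,0,0],1]
    - [[0,0,0],[0,0,0],1]
  squeeze: 60

```text
time: 10.0
eef_pos: [0.4622, 0.0408, 0.1411]
eef_rot: [0.704, 0.661, 0.189, -0.178]
force: [-1.6, -2.5, 4.2]
width: 0.0315
grasp_force: 59.5
```

Request:
move_arm:
  motion:
    - [[0,0,0],[0.5,0,-0.2],1]
    - [[0,0,0],[1.4,0,-0.5],1]
    - [[0,0,0],[2.8,0,-1],1]
    - [[0,0,0],[4.7,0,-1.7],1]
    - [[0,0,0],[6.6,0,-2.4],1]
    - [[0,0,0],[8.5,0,-3.1],1]
    - [[0,0,0],[9.4,0,-3.4],1]
    - [[0,0,0],[9.4,0,-3.4],1]

```text
time: 10.8
eef_pos: [0.4661, 0.106, 0.2179]
eef_rot: [0.703, 0.662, 0.189, -0.178]
force: [0.3, -0.9, -1.3]
width: 0.0312
grasp_force: 59.4
```

Run:
```python
from h import *
o=get_obs();p,d=snapshot("wrist");P=pts("wrist",d,o)
Rt=R.from_quat(o["eef_rot"]).as_matrix();q=(P-o["eef_pos"])@Rt*1e3
print(o["width"],o["grasp_force"],o["force"])
# pipette frame predicted in tool at a=70
a=np.radians(70);c,s=np.cos(a),np.sin(a);A=np.array([[-c,0,-s],[0,1,0],[s,0,-c]])
qp=(q-[0,0,-19])@A.T; qp[...,0]+=90
m=(d>0)&(abs(qp[...,1])<25)&(abs(qp[...,2])<45)&(abs(qp[...,0])<130)
for k in range(-120,130,10):
    b=m&(qp[...,0]>=k)&(qp[...,0]<k+10)
    if b.sum()>5: print(k,b.sum(),np.percentile(qp[b][:,1],[2,98]).round(1),np.percentile(qp[b][:,2],[50,98]).round(1))
# upright pose here
cmd(tool(frame([.45,.12,.30],-93.5,90),90,0,70))
cmd(tool(frame([.45,.12,.30],23.9,90),90,0,70))
```

```text
0.031171241651812426 59.3610942363739 [ 0.3389187  -0.85468541 -1.28528678]
-120 9 [-3.6  2.3] [3.3 3.8]
-110 22 [-3.7  3. ] [3.7 4.1]
-100 27 [-4.5  3.3] [3.8 4.5]
-90 32 [-4.4  3.6] [4.  4.9]
-80 25 [-4.7  3.6] [4.6 5.7]
-70 28 [-6.2  5.2] [6.2 7.7]
-60 73 [-7.9  7.3] [6.9 8.3]
-50 85 [-8.   7.2] [7.1 8.3]
-40 101 [-7.7  7.7] [7.3 8.4]
-30 101 [-7.3  6.7] [7.2 8.3]
-20 57 [-5.7  5.6] [7.6 8.6]
0 611 [-17.4  17.7] [13.9 15.6]
10 178 [-14.6  14.4] [14.4 15.6]
20 372 [-15.1  15.3] [14.8 16.6]
30 338 [-14.9  15.3] [14.2 16.4]
40 302 [-15.1  15.5] [13.7 15.6]
50 344 [-14.4  15.2] [13.8 15.6]
60 523 [-15.5  16.1] [14.2 37. ]
70 853 [-21.2  21.8] [13.6 40.4]
80 1325 [-23.8  22.1] [13.8 40.3]
90 2027 [-21.3  21.8] [14.8 38.5]
100 4046 [-20.1  20.8] [13.  29.3]
110 2358 [-24.  24.] [13.5 23.6]
120 956 [-24.2  24.2] [24.  32.8]
turn [-0.05, -50.06, -0.01] shift cm [8.38, -1.67, -13.09] | target [0.4496 0.1135 0.3721] t 10.85
turn [10.48, -30.9, -119.49] shift cm [9.2, -1.09, -12.61] | target [0.4559 0.1226 0.3721] t 10.85
```

Request:
move_arm:
  motion:
    - [[0,-3,0],[1,-0.2,-2],1]
    - [[0,-9,0],[2.3,-0.5,-4.5],1]
    - [[0,-16,0],[3.8,-0.8,-7],1]
    - [[0,-23,0],[5.3,-1,-9.5],1]
    - [[0,-30,0],[6.8,-1.3,-11.5],1]
    - [[0,-37,0],[7.8,-1.6,-12.5],1]
    - [[0,-43,0],[8.4,-1.7,-13],1]
    - [[0,-48,0],[8.4,-1.7,-13],1]
    - [[0,-50,0],[8.4,-1.7,-13.1],1]
    - [[0,-50,0],[8.4,-1.7,-13.1],1]
    - [[0,-50,0],[8.4,-1.7,-13.1],1]
    - [[0,-50,0],[8.4,-1.7,-13.1],1]

```text
time: 12.05
eef_pos: [0.4495, 0.1128, 0.3721]
eef_rot: [0.718, 0.674, -0.127, 0.118]
force: [0.1, -0.4, -0.9]
width: 0.0315
grasp_force: 59.6
```

Run:
```python
from h import *
o=get_obs();print(o["joint_pos"].round(2),o["width"],o["force"])
cmd(tool(frame([.45,.12,.30],-93.5,90),90,0,70))
cmd(tool(frame([.45,.20,.32],23.9,90),90,0,70))
# rotvec in world for yaw only
```

```text
[ 0.32 -0.26  1.81 -0.32  1.72  0.35] 0.03150291638255703 [ 0.09581803 -0.41318573 -0.91235818]
turn [-0.13, -0.1, -0.09] shift cm [0.07, 0.0, -0.02] | target [0.4496 0.1135 0.3721] t 12.05
turn [-40.15, -0.16, -110.46] shift cm [7.79, 0.07, -4.95] | target [0.4559 0.2026 0.3921] t 12.05
```

Request:
move_arm:
  motion:
    - [[-1.4,0,-3.8],[0.3,0,-0.2],1]
    - [[-3.8,0,-10.4],[0.7,0,-0.5],1]
    - [[-6.5,0,-18],[1.2,0,-0.8],1]
    - [[-9.4,0,-26],[1.8,0,-1.1],1]
    - [[-12.3,0,-34],[2.4,0,-1.5],1]
    - [[-15.2,0,-42],[3,0,-1.9],1]
    - [[-18.1,0,-50],[3.6,0,-2.3],1]
    - [[-21,0,-58],[4.2,0,-2.7],1]
    - [[-24,-0.1,-66],[4.8,0,-3],1]
    - [[-26.9,-0.1,-74],[5.4,0,-3.4],1]
    - [[-29.1,-0.1,-80],[5.8,0,-3.7],1]
    - [[-30.2,-0.1,-83],[6,0,-3.8],1]

```text
time: 13.25
eef_pos: [0.4538, 0.1818, 0.3884]
eef_rot: [0.044, 0.984, -0.007, 0.174]
force: [-0.3, 0.2, -1.6]
width: 0.0313
grasp_force: 59.6
```

Run:
```python
from h import *
o=get_obs();print(o["joint_pos"].round(2),o["width"])
cmd(tool(frame([.45,.20,.32],23.9,90),90,0,70))
```

```text
[ 0.35 -0.48  1.95 -0.15  1.36 -1.12] 0.03127899848042971
turn [-9.91, 0.05, -27.31] shift cm [-0.16, 2.09, -0.34] | target [0.4559 0.2026 0.3921] t 13.25
```

Run:
```python
from h import *
cmd(tool(frame([.425,.347,.30],23.9,90),90,0,70))
```

```text
turn [-9.91, 0.05, -27.31] shift cm [4.11, 16.51, 0.24] | target [0.4309 0.3496 0.3721] t 13.25
```

Request:
move_arm:
  motion:
    - [[-2,0,-5.5],[0.4,1.5,0],1]
    - [[-4.5,0,-12.5],[1.2,4.5,0.1],1]
    - [[-7.2,0,-20],[2.2,8.5,0.1],1]
    - [[-9,0,-25],[3.1,12.5,0.2],1]
    - [[-9.9,0,-27.3],[3.8,15,0.2],1]
    - [[-9.9,0,-27.3],[4.1,16.2,0.2],1]
    - [[-9.9,0,-27.3],[4.1,16.5,0.2],1]
    - [[-9.9,0,-27.3],[4.1,16.5,0.2],1]

```text
time: 14.05
eef_pos: [0.4316, 0.3498, 0.3721]
eef_rot: [-0.203, 0.964, 0.035, 0.17]
force: [-0.6, -0.2, -1.0]
width: 0.0315
grasp_force: 59.9
```

Run:
```python
from h import *
o=get_obs();print(o["eef_pos"],o["joint_pos"].round(2));p,d=snapshot("wrist");cv2.imwrite("pics/w5.png",p);np.savez("w5.npz",p=p,d=d,pos=o["eef_pos"],rot=o["eef_rot"])
P=pts("wrist",d,o)
S=R.from_euler("z",23.9,degrees=True).as_matrix();q=(P-[.5273,.3922,.14])@S*1e3
m=(d>0)&(abs(q[...,2])<3)&(abs(q[...,1])<160)&(abs(q[...,0])<80)
print("shelf",m.sum(),cv2.minAreaRect(q[m][:,:2].astype(np.float32)),np.median(q[m][:,2]))
for n,s in(("L",1),("R",-1)):
    b=(d>0)&(q[...,2]>8)&(q[...,2]<135)&(abs(q[...,1]-92*s)<28)&(abs(q[...,0])<30)
    for z0,z1 in((10,40),(40,62),(110,127)):
        k=b&(q[...,2]>z0)&(q[...,2]<z1)
        if k.sum()>10: print(n,z0,k.sum(),np.percentile(q[k],[2,50,98],axis=0).round(1).tolist())
```

```text
[0.43158687 0.34978684 0.37209742] [ 0.62 -0.34  1.87 -0.07  1.27 -1.36]
shelf 3321 ((11.309471130371094, 3.5269927978515625), (274.01617431640625, 69.8804702758789), 89.88139343261719) -0.2926701957226552
L 10 287 [[-15.4, 78.7, 11.2], [-12.9, 89.5, 27.3], [0.4, 106.8, 39.1]]
L 40 195 [[-15.2, 78.7, 40.6], [-10.8, 85.8, 50.8], [2.6, 107.6, 61.2]]
L 110 363 [[-13.0, 85.4, 110.6], [-2.2, 94.1, 121.2], [9.8, 103.1, 126.3]]
R 10 302 [[-15.5, -103.1, 13.2], [-12.8, -82.3, 28.0], [5.1, -71.5, 39.5]]
R 40 318 [[-15.8, -103.3, 40.5], [-12.6, -82.5, 51.1], [6.1, -71.4, 61.5]]
R 110 362 [[-13.6, -97.4, 110.2], [-2.1, -87.2, 121.1], [9.8, -79.1, 126.5]]
```

View pics/w5.png

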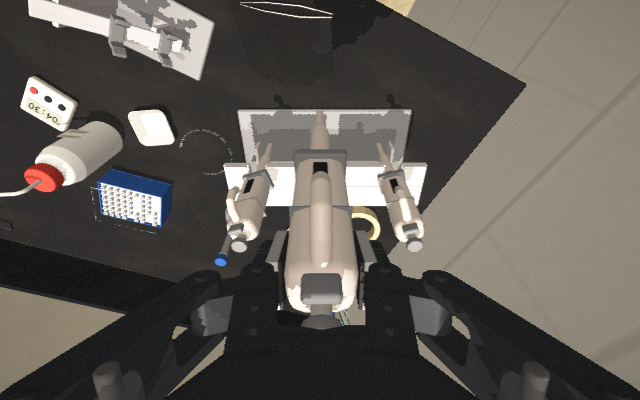

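The view shows image-up = stand front. Shelf runs from (228,165) to (425,205), hung pipettes at (240,240) and (413,242), the held one between, hook to the front. Refining seat x from base/rim edges.

Run:
```python
from h import *
z=np.load("w5.npz");o=dict(eef_pos=z["pos"],eef_rot=z["rot"]);d=z["d"];P=pts("wrist",d,o);p=z["p"];V=cv2.cvtColor(p,cv2.COLOR_BGR2HSV)[...,2]
S=R.from_euler("z",23.9,degrees=True).as_matrix();q=(P-[.5273,.3922,.14])@S*1e3
for y0 in(-130,-65,-45,-30,25,40,60,115):
    r=(d>0)&(abs(q[...,1]-y0)<7)
    a=q[r&(abs(q[...,2])<2)];b=q[r&(q[...,2]>3)&(q[...,2]<7)&(q[...,0]<0)];c=q[r&(abs(q[...,2]+130)<4)&(V[...]>75)]
    f=lambda t:np.percentile(t,[1,99],axis=0)[:,0].round(1).tolist() if len(t)>5 else None
    print(y0,"shelf",f(a),"rim",f(b),len(b),"base",f(c))
c=q[(d>0)&(abs(q[...,2]+130)<3)&(abs(q[...,1])<155)&(V>75)];print("base y",np.percentile(c[:,1],[.5,99.5]),"x",np.percentile(c[:,0],[.5,99.5]))
m=(d>0)&(abs(q[...,2])<2.5)
for x0 in range(-24,14,4):
    t=np.sort(q[m&(abs(q[...,0]-x0)<2)][:,1]);g=np.where(np.diff(t)>8)[0];print(x0,[(t[i].round(1),t[i+1].round(1)) for i in g])
# held pipette in predicted frame
F=frame([0,0,0],23.9,90);a=np.radians(70);c_,s=np.cos(a),np.sin(a);A=np.array([[-c_,0,-s],[0,1,0],[s,0,-c_]])
Rt=R.from_quat(o["eef_rot"]).as_matrix();Rp=Rt@A.T;O=o["eef_pos"]-Rt[:,2]*.019-Rp[:,0]*.09
print("pip origin",O,"axis",Rp[:,0]);w=(P-O)@Rp*1e3
for k in range(-120,60,20):
    b=(d>0)&(abs(w[...,1])<19)&(abs(w[...,2])<20)&(w[...,0]>=k)&(w[...,0]<k+20)
    if b.sum()>5: print(k,b.sum(),np.percentile(w[b][:,1],[2,98]).round(1),np.percentile(w[b][:,2],98).round(1))
```

```text
-130 shelf [-23.2, 33.6] rim [-23.1, -20.5] 12 base [-53.3, 41.4]
-65 shelf [-23.3, 44.9] rim [-23.3, -0.8] 35 base [-199.6, 41.1]
-45 shelf [-22.9, 44.7] rim [-23.4, -20.4] 27 base [-198.4, 20.3]
-30 shelf None rim None 0 base [-197.2, 18.2]
25 shelf None rim None 0 base [-52.1, 16.7]
40 shelf [-23.1, 44.8] rim [-23.0, -19.7] 26 base [-52.7, 40.1]
60 shelf [-23.0, 45.6] rim [-23.0, -19.8] 28 base [-52.7, 152.8]
115 shelf [-22.8, 12.5] rim [-23.2, -12.7] 27 base [-52.4, 206.9]
base y [-139.39944066  145.78037705] x [-197.20349178  169.62698602]
-24 [(np.float64(-383.8), np.float64(-132.7)), (np.float64(-100.0), np.float64(-76.2)), (np.float64(-38.2), np.float64(32.6)), (np.float64(84.0), np.float64(107.9)), (np.float64(137.4), np.float64(301.8))]
-20 [(np.float64(-375.5), np.float64(-133.0)), (np.float64(-133.0), np.float64(-102.0)), (np.float64(-99.3), np.float64(-76.5)), (np.float64(-76.3), np.float64(35.2)), (np.float64(35.2), np.float64(72.6)), (np.float64(84.1), np.float64(106.4)), (np.float64(109.8), np.float64(131.2)), (np.float64(140.0), np.float64(300.1))]
-16 [(np.float64(-
[... 1238 characters left out ...]
oat64(-133.5)), (np.float64(-111.6), np.float64(-68.2)), (np.float64(-40.3), np.float64(34.1)), (np.float64(78.8), np.float64(118.1)), (np.float64(139.1), np.float64(287.0))]
12 [(np.float64(-375.4), np.float64(-132.8)), (np.float64(-113.9), np.float64(-67.6)), (np.float64(-40.4), np.float64(34.2)), (np.float64(79.6), np.float64(120.1)), (np.float64(139.8), np.float64(284.9))]
pip origin [0.42566299 0.34710369 0.29995201] axis [-3.44159995e-04  9.34929102e-04  9.99999504e-01]
-120 31 [-5.4  1.2] 4.0
-100 58 [-6.1  1.7] 4.6
-80 51 [-6.6  3.4] 7.2
-60 158 [-9.5  5.7] 7.9
-40 205 [-9.   6.1] 8.0
-20 63 [-6.8  8.6] 13.9
0 787 [-18.3  16.2] 15.2
20 698 [-16.1  14.1] 16.2
40 654 [-16.   14.3] 15.2
```

```bash
cat >> h.py <<'E'
SEAT=np.array([.5265,.3958,.14]);ST=R.from_euler("z",23.9,degrees=True).as_matrix()
def hang(x,y,z): return tool(frame(SEAT+ST@np.array([x,y,z])/1e3,23.9,90),90,0,70)
def where():   # pipette origin (if held as nominal) in seat frame, mm
    o=get_obs();Rt=R.from_quat(o["eef_rot"]).as_matrix();a=np.radians(70);c,s=np.cos(a),np.sin(a)
    A=np.array([[-c,0,-s],[0,1,0],[s,0,-c]]);Rp=Rt@A.T;O=o["eef_pos"]-Rt[:,2]*.019-Rp[:,0]*.09
    print("pip nominal in seat",((O-SEAT)@ST*1e3).round(1),"axis",(Rp[:,0]@ST).round(4),"force",o["force"].round(1),"t",o["time"]);return o,Rp,O
E
python3 -c "
from h import *
where();cmd(hang(-1,1.2,150))"
```

```text
pip nominal in seat [-111.9   -3.9  160.2] axis [-3.e-04  9.e-04  1.e+00] force [-0.5 -1.3 -1. ] t 14.1
turn [-0.11, 0.02, -0.16] shift cm [-10.07, 0.55, 4.75] | target [0.531  0.3991 0.3621] t 14.1
```

Request:
move_arm:
  motion:
    - [[0,0,0],[-1,0.5,0.2],1]
    - [[0,0,0],[-3,0.5,1.1],1]
    - [[0,0,0],[-5,0.5,2.1],1]
    - [[0,0,0],[-7,0.5,3.2],1]
    - [[0,0,0],[-8.8,0.5,4.1],1]
    - [[0,0,0],[-9.8,0.5,4.6],1]
    - [[0,0,0],[-10.1,0.5,4.8],1]
    - [[0,0,0],[-10.1,0.5,4.8],1]
    - [[0,0,0],[-10.1,0.5,4.8],1]

```text
time: 15.0
eef_pos: [0.5308, 0.3996, 0.3619]
eef_rot: [-0.203, 0.964, 0.036, 0.17]
force: [-0.1, 0.8, -1.5]
width: 0.0318
grasp_force: 60.0
```

```bash
cat >> h.py <<'E'
def look(name=None):
    o,Rp,O=where();p,d=snapshot("wrist");P=pts("wrist",d,o)
    if name: cv2.imwrite(name,p)
    w=(P-O)@Rp*1e3;q=(P-SEAT)@ST*1e3
    for k in range(-110,60,10):
        b=(d>0)&(abs(w[...,1])<22)&(abs(w[...,2])<20)&(w[...,0]>=k)&(w[...,0]<k+10)&(q[...,2]>8)
        if b.sum()>8: print(k,b.sum(),np.percentile(w[b][:,1],[2,98]).round(1),np.percentile(w[b][:,2],98).round(1),"seat y",np.percentile(q[b][:,1],[2,98]).round(1))
    m=(d>0)&(abs(q[...,2])<2.5)&(abs(q[...,0])<60)&(abs(q[...,1])<150);
    print("shelf",cv2.minAreaRect(q[m][:,:2].astype(np.float32)),np.median(q[m][:,2]))
    return o,p,d,P
E
python3 -c "
from h import *
look();cmd(hang(-1,1.2,60))"
```

```text
pip nominal in seat [ -1.    1.7 149.7] axis [-3.e-04  4.e-04  1.e+00] force [-0.1  0.8 -1.5] t 15.0
-110 25 [-5.3  1.3] 3.8 seat y [-3.6  3. ]
-100 25 [-6.1  1.7] 4.3 seat y [-4.5  3.4]
-90 29 [-5.9  1.7] 4.3 seat y [-4.2  3.4]
-80 26 [-6.2  2.1] 5.3 seat y [-4.5  3.8]
-70 26 [-6.9  3.8] 7.3 seat y [-5.2  5.5]
-60 73 [-8.9  5.8] 8.1 seat y [-7.2  7.5]
-50 88 [-9.5  5.6] 8.0 seat y [-7.8  7.4]
-40 102 [-9.1  6.3] 8.0 seat y [-7.4  8. ]
-30 101 [-8.9  5.3] 8.1 seat y [-7.2  7. ]
-20 57 [-7.1  3.5] 8.9 seat y [-5.3  5.2]
0 609 [-18.8  16.3] 15.2 seat y [-17.1  18. ]
10 185 [-16.   13.7] 15.4 seat y [-14.2  15.5]
20 375 [-16.1  13.7] 16.2 seat y [-14.3  15.5]
30 329 [-16.3  14.3] 16.1 seat y [-14.5  16. ]
40 314 [-16.2  14.3] 15.2 seat y [-14.5  16. ]
50 332 [-15.4  14.3] 15.2 seat y [-13.7  16. ]
shelf ((10.696258544921875, 0.82672119140625), (272.8555603027344, 69.08931732177734), 89.872314453125) -0.42219867802320565
turn [-0.05, 0.04, -0.09] shift cm [3.07, -0.06, 8.44] | target [0.531  0.3991 0.2721] t 15.05
```

Pipette is centred on the slot within 1 mm. Lowering.

Request:
move_arm:
  motion:
    - [[0,0,0],[0.3,0,0.9],1]
    - [[0,0,0],[0.8,0,2.2],1]
    - [[0,0,0],[1.4,0,3.8],1]
    - [[0,0,0],[2,0,5.5],1]
    - [[0,0,0],[2.5,0,6.9],1]
    - [[0,0,0],[2.9,0,7.9],1]
    - [[0,0,0],[3.1,0,8.4],1]
    - [[0,0,0],[3.1,0,8.4],1]

```text
time: 15.85
eef_pos: [0.5305, 0.3994, 0.2706]
eef_rot: [-0.203, 0.964, 0.035, 0.169]
force: [-0.5, 0.9, -1.9]
width: 0.0312
grasp_force: 60.0
```

```bash
python3 -c "
from h import *
look();cmd(hang(-1,1.5,8));cmd(hang(-1,1.5,0))"
```

```text
pip nominal in seat [-1.5  1.6 58.5] axis [1.7e-03 8.0e-04 1.0e+00] force [-0.5  0.9 -1.9] t 15.85
-50 93 [-9.5  5.6] 7.8 seat y [-7.9  7.2]
-40 94 [-9.2  6.3] 8.0 seat y [-7.5  7.9]
-30 103 [-8.8  5.3] 8.0 seat y [-7.2  6.9]
-20 57 [-7.1  3.5] 8.7 seat y [-5.4  5.1]
0 604 [-18.8  16.3] 15.2 seat y [-17.1  17.9]
10 193 [-16.5  13.7] 15.2 seat y [-14.8  15.4]
20 369 [-16.1  14. ] 16.2 seat y [-14.4  15.7]
30 332 [-16.3  14. ] 16.1 seat y [-14.6  15.7]
40 305 [-16.1  14.5] 15.0 seat y [-14.4  16.2]
50 338 [-15.6  14. ] 15.3 seat y [-13.9  15.7]
shelf ((10.677757263183594, 0.43426513671875), (273.8078918457031, 69.8445816040039), 89.98316192626953) -0.4227892780055975
turn [-0.06, 0.01, -0.09] shift cm [1.78, -0.02, 4.86] | target [0.5309 0.3994 0.2201] t 15.9
turn [-0.06, 0.01, -0.09] shift cm [2.05, -0.02, 5.61] | target [0.5309 0.3994 0.2121] t 15.9
```

Request:
move_arm:
  motion:
    - [[0,0,0],[0.4,0,1],1]
    - [[0,0,0],[0.9,0,2.4],1]
    - [[0,0,0],[1.3,0,3.6],1]
    - [[0,0,0],[1.7,0,4.5],1]
    - [[0,0,0],[1.85,0,5],1]
    - [[0,0,0],[1.9,0,5.2],1]
    - [[0,0,0],[1.9,0,5.2],1]
    - [[0,0,0],[1.9,0,5.2],1]

```text
time: 16.7
eef_pos: [0.5311, 0.3998, 0.2173]
eef_rot: [-0.203, 0.964, 0.036, 0.171]
force: [-0.3, -0.1, -1.3]
width: 0.0316
grasp_force: 60.0
```

```bash
python3 -c "
from h import *
look();cmd(hang(-1,1.5,0.5))"
```

```text
pip nominal in seat [-0.6  1.8  5.2] axis [-1.3e-03  3.0e-04  1.0e+00] force [-0.3 -0.1 -1.3] t 16.7
0 574 [-18.8  16.3] 15.2 seat y [-17.1  18.1]
10 183 [-15.8  13.4] 15.2 seat y [-14.   15.2]
20 370 [-16.1  14.1] 16.2 seat y [-14.3  15.9]
30 335 [-16.2  14.1] 16.1 seat y [-14.4  15.9]
40 309 [-16.2  14.4] 15.1 seat y [-14.5  16.2]
50 336 [-15.7  14. ] 15.3 seat y [-13.9  15.8]
shelf ((10.586162567138672, 0.2566986083984375), (274.2823181152344, 69.84715270996094), 89.87736511230469) -0.44057050493978567
turn [-0.05, 0.09, -0.09] shift cm [0.2, -0.03, 0.44] | target [0.5309 0.3994 0.2126] t 16.75
```

Still free (force near zero). Creep down the last 5 mm in 1 mm steps.

Request:
move_arm:
  motion:
    - [[0,0,0],[0.04,0,0.1],1]
    - [[0,0,0],[0.08,0,0.2],1]
    - [[0,0,0],[0.12,0,0.3],1]
    - [[0,0,0],[0.15,0,0.4],1]
    - [[0,0,0],[0.17,0,0.45],1]
    - [[0,0,0],[0.17,0,0.45],1]
    - [[0,0,0],[0.17,0,0.45],1]

```text
time: 17.45
eef_pos: [0.5309, 0.3996, 0.2123]
eef_rot: [-0.203, 0.964, 0.036, 0.17]
force: [-1.1, -0.7, 0.8]
width: 0.0313
grasp_force: 60.3
```

```bash
python3 -c "
from h import *
where()"
```

```text
pip nominal in seat [-0.8  1.7  0.2] axis [-8.e-04  4.e-04  1.e+00] force [-1.1 -0.7  0.8] t 17.45
```

Request:
move_arm:
  motion:
    - [[0,0,0],[0.01,0,0.03],1]
    - [[0,0,0],[0.02,0,0.06],1]
    - [[0,0,0],[0.02,0,0.06],1]
    - [[0,0,0],[0.02,0,0.06],1]

```text
time: 17.85
eef_pos: [0.531, 0.3997, 0.2122]
eef_rot: [-0.203, 0.964, 0.036, 0.171]
force: [-2.6, -2.1, 5.1]
width: 0.0313
grasp_force: 60.9
```

```bash
python3 -c "
from h import *
where()"
```

```text
pip nominal in seat [-0.7  1.7  0.1] axis [-1.2e-03  5.0e-04  1.0e+00] force [-2.6 -2.1  5.1] t 17.85
```

Contact with about 5 N. Release slowly, then look.

Request:
move_arm:
  motion:
    - [[0,0,0],[0,0,0],0.58]
    - [[0,0,0],[0,0,0],0.52]
    - [[0,0,0],[0,0,0],0.45]
    - [[0,0,0],[0,0,0],0.35]
    - [[0,0,0],[0,0,0],0.25]
    - [[0,0,0],[0,0,0],0.25]
    - [[0,0,0],[0,0,0],0.25]

```text
time: 18.55
eef_pos: [0.5307, 0.3996, 0.2111]
eef_rot: [-0.203, 0.964, 0.036, 0.17]
force: [0.5, -0.7, -0.8]
width: 0.0642
grasp_force: 0.0
```

```bash
python3 -c "
from h import *
o,p,d,P=look();print(o['width'],o['grasp_force'])"
```

```text
pip nominal in seat [-1.1  1.7 -1.1] axis [-0.e+00  5.e-04  1.e+00] force [ 0.5 -0.7 -0.8] t 18.55
0 198 [-17.8  16. ] 14.4 seat y [-16.1  17.7]
10 220 [-16.5  14.8] 14.8 seat y [-14.8  16.6]
20 355 [-15.9  14. ] 15.5 seat y [-14.2  15.7]
30 358 [-16.3  14.3] 15.6 seat y [-14.6  16.1]
40 311 [-16.4  14.3] 14.7 seat y [-14.7  16.1]
50 346 [-15.9  13.9] 14.8 seat y [-14.2  15.6]
shelf ((10.525186538696289, 0.5671844482421875), (70.20067596435547, 274.4049377441406), 0.0875842273235321) -0.4286516521716799
0.06421543922888431 0.0
```

Request:
move_arm:
  motion:
    - [[0,0,0],[0,0,-0.6],0.25]
    - [[0,0,0],[0,0,-2],0.25]
    - [[0,0,0],[0,0,-4],0.25]
    - [[0,0,0],[0,0,-6.5],0.25]
    - [[0,0,0],[0,0,-9.5],0.25]
    - [[0,0,0],[0,0,-12.5],0.25]
    - [[0,0,0],[0,0,-15],0.25]
    - [[0,0,0],[0,0,-16],0.25]
    - [[0,0,0],[0,0,-16],0.25]
    - [[0,0,0],[0,0,-16],0.25]

```text
time: 19.6
eef_pos: [0.4804, 0.3774, 0.3605]
eef_rot: [-0.203, 0.964, 0.035, 0.169]
force: [-0.3, -0.4, -0.0]
width: 0.0642
grasp_force: 0.0
```

Run:
```python
from h import *
o=get_obs();p,d=snapshot("wrist");P=pts("wrist",d,o);cv2.imwrite("pics/w6.png",p);q=(P-SEAT)@ST*1e3
for c in(-92,0,92):
  for z0,z1 in((2,8),(12,30),(30,60),(112,127)):
    b=(d>0)&(abs(q[...,1]-c)<25)&(q[...,0]>-25)&(q[...,0]<25)&(q[...,2]>z0)&(q[...,2]<z1)
    if b.sum()>8: print(c,z0,b.sum(),np.percentile(q[b],[3,97],axis=0).round(1).tolist())
```

```text
-92 2 216 [[-23.7, -114.4, 2.3], [6.1, -68.9, 7.9]]
-92 12 188 [[-16.3, -105.8, 15.5], [5.3, -74.9, 29.6]]
-92 30 458 [[-16.3, -104.9, 31.4], [4.7, -74.8, 58.9]]
-92 112 433 [[-13.8, -100.4, 112.6], [8.8, -83.1, 126.5]]
0 2 177 [[-23.7, -23.7, 2.3], [-6.6, 22.8, 7.9]]
0 12 125 [[-15.9, -14.2, 15.6], [-8.1, 15.1, 29.5]]
0 30 227 [[-15.6, -14.6, 31.4], [-7.5, 15.4, 59.4]]
0 112 410 [[-13.9, -6.7, 113.0], [8.1, 7.7, 126.3]]
92 2 200 [[-23.3, 69.2, 2.5], [12.2, 115.4, 7.9]]
92 12 167 [[-15.8, 75.4, 14.7], [3.4, 100.7, 29.6]]
92 30 281 [[-15.4, 75.3, 30.9], [5.5, 101.5, 58.9]]
92 112 442 [[-13.5, 82.6, 112.5], [9.1, 99.3, 126.3]]
```

View pics/w6.png

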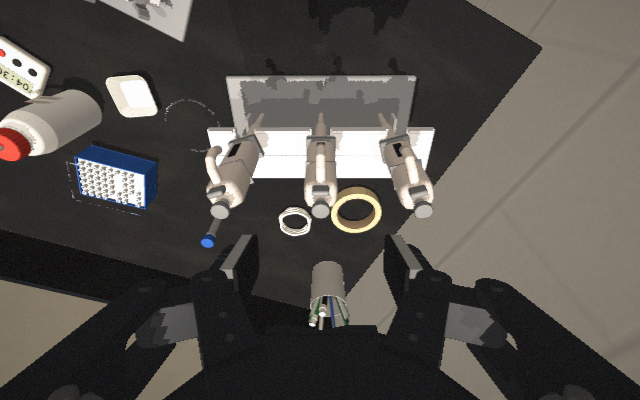

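All three pipettes hang upright, the middle one's head at (320,208). It matches its neighbours in height and front-to-back position and sits within 1 mm sideways, with the gripper clear. Handing in.

```bash
python3 -c "
from station import *
print(job_done())"
```

```text
the job is handed in; nothing more can be done
None
```

The pipette was laid in the rest and let go, taken again by its head end, and hung upright in the middle slot (within about 1 mm of centre); the job was handed in at about 20 s, with no verdict returned.

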